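Open the ratchet filter press and hang the spent filter pack to drain

TASK

The filter run is over: on the bench filter press, lift the ratchet pawl by its finger bar and, keeping it lifted, slide the pressure plate well back from the filter pack. Then lift the pack out by its handle and hang it by both lugs on the two rails of the drain rack, beside the spent pack already draining there, hanging straight and still. Leave the press open, and do not disturb the other pack, the gas burner or the dark blue carton.

Things in the scene. Friction and masses are not known exactly. Their poses are not given: they have to be found in the camera images.
- press: Bench filter press, fixed: aluminium base 130 (x) x 250 (y) mm, top at z = 16 mm; origin at the centre of its underside, z up. Slide direction is its y axis, +y = opening. Steel head plate (fixed jaw) at y = -120 to -104 mm, 130 wide, up to z = 92 mm. Guide rods, 14 mm diameter, along y at x = -52 and +52 mm, axis z = 67 mm, ending in two tail posts at y = 112 to 122 mm, top z = 85 mm.
- plate (a joint): Slide of the steel pressure plate (130 wide, 16 thick, z = 20 to 92 mm) on the guide rods, m: 0 = closed on the pack (front face at press y = -71 mm), grows to press +y, stop at 0.058; 2.5 N friction. Blocked (1 mm play) while the pawl is down. Its 20 mm spigot sits 6 mm deep in the pack's port, so the pack lifts out only with the plate 8 mm or more back; well back means 40 mm or more.
- pawl (a joint): Hinge of the ratchet pawl, rad: 0 = down, tooth engaged; grows as the finger-bar end lifts, stop at 0.6. The tooth leaves the toothed rail (fixed on the base, 26 mm wide, x = 0, y = -36 to 12, tips z = 79 mm) at about 0.15; slide at 0.25 to 0.45. A spring pushes it down (about 4 N at the bar when down, 6 N at 0.4 rad). The pawl is carried by, and travels with, the pressure plate.
- pawl_hinge (a point): Middle of the pawl's hinge axis, which runs along press x; at press (0, -42, 76) mm when closed.
- pawl_bar (a point): Middle of the pawl's finger bar: round steel, 12 mm diameter, along press x, 56 mm clear between the pawl's two cheeks, which run from it towards the head plate. 100 mm from the hinge towards press +y and 3 mm below it: at press (0, 58, 73) mm when closed, free below down to z = 16 mm. Pinch it from above, fingers on its -y and +y sides; it can turn in the grip as the pawl swings.
- pack: Filter pack clamped in the press: white sheets between steel plates, 78 (x) x 32 (y) x 72 mm high, 0.3 to 0.6 kg; origin at the centre of its underside, z up. Hangs by two lugs that reach out to x = -61 and +61 mm, 22 mm thick (y), underside 52 mm above the origin. Starts at press (0, -87.5, 22) mm, axes parallel to the press's; either way round is right on the drain rack.
- pack_handle (a point): Middle of the clamped pack's handle bar: black, along the pack's x, 12 mm thick (y), 14 mm high, 50 mm clear between its two posts; 106 mm above the pack's origin, with 27 mm clear below it. Grip it from above across its 12 mm.
- drain_rack: Drain rack, fixed, at any yaw: two level steel rails, 14 mm diameter, along its y at x = -52 and +52 mm, top z = 96 mm, 90 mm clear between them, end legs (up to z = 108 mm) at y = -81 and 81 mm; drip pan below, 20 mm high. Origin at the centre of its underside, z up. A hanging pack's origin is 44 mm above the worktop. The other pack hangs at y = -58 to -12 mm; the +y end is free.
- pack_old: Another spent pack of the same make, already hanging on the drain rack, somewhere on its -y half; frame and sizes as the clamped pack (32 mm thick along y, handle middle 106 mm above its origin).
- burner: Loose gas burner, teal cartridge, 114 mm diameter, 250 mm tall, to the right of the press; origin at the centre of its underside.
- carton: Loose dark blue carton standing up, 55 x 62 mm, 143 mm tall, between the press and the drain rack on the robot's side; origin near the centre of its underside.
Mind the look-alikes: they are no part of the job. What is shaped like the pack_old but green is not meant.

How it is judged:
On the way, in this order (a step that is already met when the one before it is completed fails the run):
1. the pawl is lifted out of the toothed rail (value of joint pawl above 0.17 rad), for 0.1 s.
2. the pressure plate is slid back at least 35 mm (value of joint plate above 0.035 m), for 0.1 s.
3. the pack is lifted clear of the press (z of pack in the frame of press above 0.08 m), for 0.1 s.
At the end, for the whole second after the job is handed in: The pack hangs by both lugs on the rails of the drain rack, upright within 0.1 rad and square to the rails within 0.2 rad, released and at rest; the other pack still hangs there upright; the pressure plate is left at least 35 mm open (x of pack in the frame of drain_rack between -0.01 and 0.01 m and y of pack in the frame of drain_rack between -0.075 and 0.075 m and z of pack in the frame of drain_rack between 0.038 and 0.049 m and angle between each of pack, pack_old's own z axis and vertical below 0.1 rad and angle between the x axis of pack and the x axis of drain_rack, either way round below 0.2 rad and linear speed of pack below 0.02 m/s and angular speed of pack below 0.2 rad/s and value of joint plate above 0.035 m and height (world z) of pack_old above 0.038 m); the robot touches nothing.
It fails at once if the pack already draining is pushed more than 20 mm or knocked askew (distance of pack_old from where it was at the start of the episode above 0.02 m or angle between pack_old's own z axis and vertical above 0.25 rad).
It fails at once if the burner or the carton is shifted more than 20 mm (distance of any of burner, carton from where it was at the start of the episode above 0.02 m).
It also fails if it takes over 59 s, if anything falls off the work surface, if the arm or the gripper's body presses on something with over 40 N, if the wrist force passes 120 N, or if a joint passes its speed limit or range.

ROBOT

A 7-joint arm with a two-finger parallel gripper is mounted at the origin on the work surface; the furniture and walls round the work are solid. World frame = base frame: x ahead of the robot, y to its left, z up, the work surface at z = 0. Lengths are in m, angles in rad, forces in N, time in s.
With the tool pointing down it reaches from about 0.4 to 0.85 m from the base axis. Payload 10.4 kg.
Tool frame: the origin (TCP) lies at the very end of the fingers, on their centre line; the grasp point (between the pads) lies 19 mm behind it; z points along the fingers, y is the line along which they close (so a half turn about z gives the same grasp; the last joint's range is limited). The gripper opens to 87 mm and grips with 3 to 60 N. Pads are 19 mm wide; open, the fingers measure 117 mm over their backs; the gripper's body (75 mm by 190 mm) begins 51 mm behind the grasp point.
Start: joints at [1.264, 0.332, -0.065, 1.46, 0.022, 1.35, -0.088], TCP at [0.175, -0.6, 0.223] pointing down, gripper open.
Joint ranges: [-2.6, 2.6], [-0.5, 2.12], [-1.47, 1.34], [0.16, 2.42], [-1.27, 4.41], [0.06, 2.06], [-2.6, 2.6]. Speed limits (rad/s): [2.22, 2.22, 2.79, 2.79, 3.14, 3.14, 3.14].

INTERFACE

Orientations are given as a unit quaternion [x, y, z, w].
In Python, from bench import r gives the robot as it stands.
- The arm moves only by the shell command python3 -m crank 'ROWS' [FORCE]. ROWS is JSON, a list that holds one entry, the list of rows, each a list of 5 numbers: the shift along the tool's x, y, z in mm, then the turn about the tool's z in degrees, then the opening, from -1 (shut) to 1 (fully open). A call has 1 to 20 rows; each row is the pose to reach, as a shift and turn from the pose commanded when the call began, along the tool's axes at that moment; what a row does not reach only later rows make up. A row lasts 1/10 s, in which the tool goes at most 50 mm and 8.59 degrees, less where a joint would pass 70% of its speed; a pose out of reach is approached as far as the arm can. A call with a gripper value outside its range is refused whole. The fingers move at their own pace and stop on an object; FORCE is the grip in N (left out, the last holds). Time passes only in rows, so rows that repeat a pose let the fingers close. It gives the time, the measured TCP pose, the force, the opening and the grip force at its end, in the units of the state.
- r.read_state(): the state, without advancing time (a new reading comes with each control period).
- r.camera(name): name is "scene" or "top"; returns a dict with "image" (400x640x3 uint8, red, green, blue), "vfov" (degrees; the focal length in pixels is half the picture's height over the tangent of half this angle, whatever the lens; pixels are square), "cx", "cy" (the principal point, pixels), "eye" and "attitude" of the camera in the world. Camera axes: x right, y down, z forward; pixel columns grow to the right and rows downward; lengths in m; the calibration is good to about 2 mm. A picture is of the moment at which its call begins. There is no depth.
- r.close_job(): hands the job in; it is judged then, once.
The state is a dict: "time": time; "joint_positions": joint angles; "joint_vel": joint speeds; "joint_torque": joint torques, N m; "ee_pos": TCP position; "eef_rot": TCP orientation; "ft_force": force on the tool from outside, world axes, zero at the start; "torque": the same for the moment, N m; "width": finger opening in m; "grip_force": force on a finger pad.
Only numpy, scipy, OpenCV 4.12 (cv2) and the standard library are available. Lean on these libraries where they do the work, as an engineer would, in place of code of your own. Each camera call takes 0.05 s, during which the arm holds its last target. There are 200 camera calls.

## Working session

There is one attempt and no reset: what is moved stays moved. The work goes in short steps, Python scripts to look and compute and a shell command to move; the robot and the scene stay as the last step left them, time stands still between calls to the robot, and variables do not carry over. Pictures are saved under pics/ and viewed, at most 13 in all, crops included, and the job is handed in when it is done.

```bash
mkdir -p pics; cat > h.py <<'E'
import numpy as np, cv2
from scipy.spatial.transform import Rotation as R
from bench import r
def cam(n):
    c=r.camera(n); im=np.array(c["image"]); c["im"]=im
    c["f"]=200/np.tan(np.radians(c["vfov"])/2)
    a=np.array(c["attitude"],float)
    c["R"]=R.from_quat(a).as_matrix() if a.size==4 else a.reshape(3,3)
    return c
def ray(c,u,v):
    d=c["R"]@np.array([(u-c["cx"])/c["f"],(v-c["cy"])/c["f"],1]); return np.array(c["eye"]),d
def onz(c,u,v,z):
    e,d=ray(c,u,v); return e+d*(z-e[2])/d[2]
def proj(c,p):
    q=c["R"].T@(np.array(p)-np.array(c["eye"])); return q[:2]/q[2]*c["f"]+[c["cx"],c["cy"]]
def save(c,n,crop=None,s=1):
    im=c["im"][...,::-1]
    if crop: u0,v0,u1,v1=crop; im=im[v0:v1,u0:u1]
    cv2.imwrite("pics/"+n,cv2.resize(im,None,fx=s,fy=s,interpolation=cv2.INTER_CUBIC))
E
python3 - <<'E'
from h import *
for n in("scene","top"):
    c=cam(n); save(c,n+"0.png",s=1.25); print(n,c["eye"],c["attitude"],c["f"],c["cx"],c["cy"])
print(r.read_state())
E
```

```text
scene [-0.43907426 -0.77123111  1.389562  ] [ 0.86437744 -0.34593296  0.12977073 -0.34108884] 429.57266257379666 323.4512554225799 200.37497985610358
top [0.2581025  0.10064306 1.29368556] [-0.69963634  0.71297431 -0.03634852  0.02924746] 362.8554685544204 319.1219644063848 199.83957609059087
{'time': 0.1, 'joint_positions': array([ 1.26439851,  0.33279876, -0.06465223,  1.46083553,  0.02160723,
        1.34991466, -0.08851155]), 'joint_vel': array([-5.17133624e-04, -1.45874041e-03, -5.43464277e-04, -2.94815072e-03,
        7.14379580e-04,  4.97462187e-04, -7.90503905e-05]), 'joint_torque': array([ 1.93761902e-03, -6.24542284e+01,  2.48638453e-02, -3.90719390e+01,
       -6.16023433e-02,  3.65869130e-02,  3.09889663e-05]), 'ee_pos': array([ 0.1748734 , -0.59968155,  0.22184999]), 'eef_rot': array([ 9.89951606e-01,  1.41405166e-01, -1.28450108e-04, -6.17355236e-04]), 'ft_force': array([-0.10072743, -0.02737847, -0.8369763 ]), 'torque': array([-0.04360651, -0.01830781, -0.02848796]), 'grip_force': 0.0, 'width': 0.08698542609594444}
```

View pics/scene0.png

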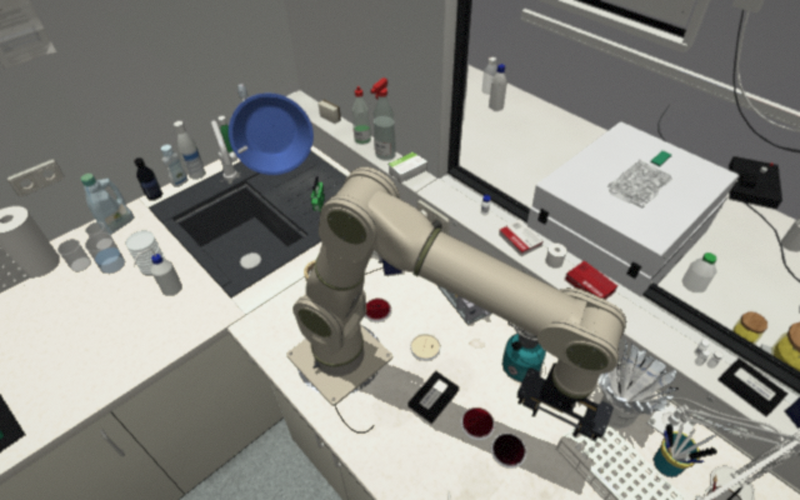

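View pics/top0.png

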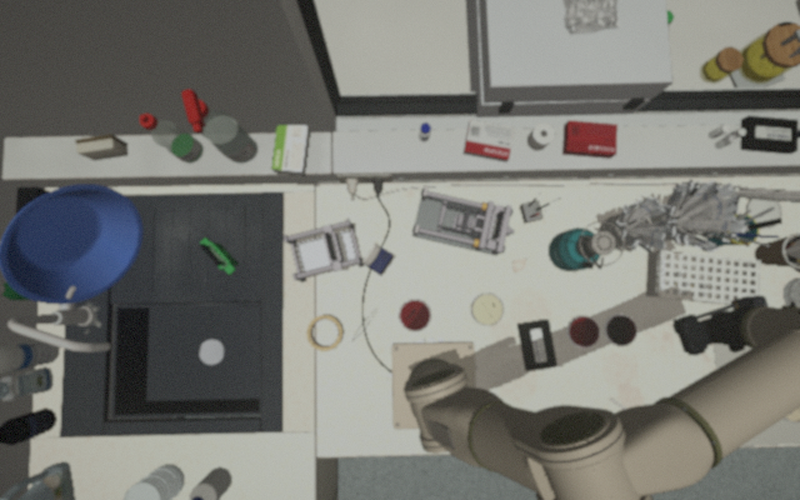

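The top view shows the press at about (463,220), the rack at (325,250), the carton at (380,262) and the burner at (575,250), all in 1.25x pixels. The look-alike is the green pack shape in the sink at (218,255). The scene view of the work is blocked by the arm. Next is one close crop.

```bash
python3 - <<'E'
from h import *
c=cam("top"); save(c,"top1.png",(220,140,420,230),4)
for u,v in((370,176),(260,200)): print(onz(c,u,v,0.05))
E
```

```text
[ 0.45349583 -0.09101478  0.05      ]
[0.37692673 0.29021828 0.05      ]
```

View pics/top1.png

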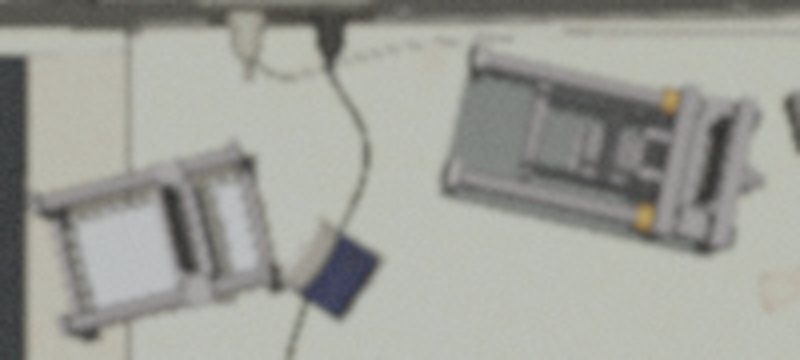

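The crop shows the press with its tail to the left (posts at about (480,58) and (452,178)) and its head to the right at (740,170). The finger bar is near (535,130). The rack legs are at (243,160), (277,278), (47,203) and (82,323). The grey spent pack hangs at (190,225), so rack +y points left, and the carton is at (340,275). The green one in the sink is not meant.

```bash
cat >> h.py <<'E'
def fit(c,pts):
    # pts: (model x,y,z world),(u,v crop px) -> yaw, origin; 2D rigid fit
    M=np.array([p[0][:2] for p in pts])/1000
    W=np.array([onz(c,p[1][0]/4+220-.375,p[1][1]/4+140-.375,p[0][2]/1000)[:2] for p in pts])
    m,w=M-M.mean(0),W-W.mean(0)
    a=np.arctan2((m[:,0]*w[:,1]-m[:,1]*w[:,0]).sum(),(m*w).sum())
    Q=np.array([[np.cos(a),-np.sin(a)],[np.sin(a),np.cos(a)]])
    t=W.mean(0)-Q@M.mean(0)
    return a,Q,t,(W-(M@Q.T+t))*1000
E
python3 - <<'E'
from h import *
c=cam("top")
# clearer edge views: lines
a,Q,t,e=fit(c,[((52,117,85),(480,57)),((-52,117,85),(452,180)),((65,-112,92),(749,104)),((-65,-112,92),(715,243)),((65,-63,92),(690,97)),((-65,-63,92),(661,233))])
print("press",np.degrees(a),t,e.round(1))
for n,p in(("bar",(0,58)),("pack",(0,-87.5)),("hinge",(0,-42))): print(n,Q@np.array(p)/1000+t)
for n,p in(("bar",(0,58,73)),("bar+",(28,58,73)),("bar-",(-28,58,73)),("handle",(0,-87.5,128))):
    w=np.append(Q@np.array(p[:2])/1000+t,p[2]/1000); print(n,(proj(c,w)-[220,140])*4)
a,Q,t,e=fit(c,[((52,-81,108),(243,160)),((-52,-81,108),(277,278)),((52,81,108),(47,203)),((-52,81,108),(82,323))])
print("rack",np.degrees(a),t,e.round(1)); print("place",Q@np.array([0,.03])+t, "rack ends", Q@np.array([0,.06])+t)
print("oldpack y", [ (Q.T@(onz(c,u/4+220,v/4+140,.15)[:2]-t)) for u,v in((180,230),)])
q=r.read_state()["eef_rot"]; print("toolaxes",R.from_quat(q).as_matrix().round(3))
for u,v,z in((340,275,.143),): print("carton",onz(c,u/4+220,v/4+140,z))
print("burner",onz(c,575/1.25,248/1.25,.1))
E
```

```text
press -13.763436318580933 [ 0.44605132 -0.08498853] [[ 1.1 -1.3]
 [-2.4  0. ]
 [-2.6 -0.6]
 [ 6.9  1.7]
 [-7.4  1.3]
 [ 4.4 -1.1]]
bar [ 0.45985031 -0.02865392]
pack [ 0.42523387 -0.16997608]
hinge [ 0.43605894 -0.12578255]
bar [530.64544074 133.63345717]
bar+ [537.55710746 101.97079995]
bar- [523.7047329  165.42915307]
handle [712.44003523 161.51971213]
rack 12.8916220032038 [0.37200144 0.28065132] [[-3.2  0.8]
 [ 0.3 -2.9]
 [ 0.2  3.8]
 [ 2.7 -1.7]]
place [0.36530822 0.30989514] rack ends [0.35861499 0.33913895]
oldpack y [array([-0.0018507 , -0.02163248])]
toolaxes [[ 0.96   0.28  -0.   ]
 [ 0.28  -0.96   0.001]
 [-0.    -0.001 -1.   ]]
carton [0.33748889 0.13344264 0.143     ]
burner [ 0.36525173 -0.37977888  0.1       ]
```

```bash
cat >> h.py <<'E'
PRESS=(np.radians(-13.76),np.array([.44605,-.08499])); RACK=(np.radians(12.89),np.array([.3720,.28065]))
def W(fr,x,y):
    a,t=fr; return np.array([[np.cos(a),-np.sin(a)],[np.sin(a),np.cos(a)]])@np.array([x,y])/1000+t
def row(p,ang=None):
    s=r.read_state(); M=R.from_quat(s["eef_rot"]).as_matrix()
    d=M.T@(np.array(p)-s["ee_pos"])*1000
    cur=np.degrees(np.arctan2(M[1,1],M[0,1])); turn=0 if ang is None else -((ang-cur+90)%180-90)
    return d.round(1),round(turn,1)
E
python3 - <<'E'
from h import *
print(row([*W(PRESS,0,58),.35],76.24))
E
```

```text
(array([ 433.4, -468.6, -127.5]), np.float64(30.0))
```

```bash
python3 -m crank '[[[0,0,-50,0,-0.08],[0,0,-100,0,-0.08],[0,0,-128,0,-0.08],[0,0,-128,0,-0.08],[433,-469,-128,30,-0.08],[433,-469,-128,30,-0.08],[433,-469,-128,30,-0.08],[433,-469,-128,30,-0.08],[433,-469,-128,30,-0.08],[433,-469,-128,30,-0.08],[433,-469,-128,30,-0.08],[433,-469,-128,30,-0.08],[433,-469,-128,30,-0.08],[433,-469,-128,30,-0.08],[433,-469,-128,30,-0.08],[433,-469,-128,30,-0.08],[433,-469,-128,30,-0.08],[433,-469,-128,30,-0.08],[433,-469,-128,30,-0.08],[433,-469,-128,30,-0.08]]]' 20
python3 - <<'E'
from h import *
print(row([*W(PRESS,0,58),.15],76.24))
c=cam("scene"); save(c,"s1.png",s=1.25)
E
```

```text
time: 2.2
ee_pos: [0.459, -0.0297, 0.35]
eef_rot: [0.993, -0.12, -0.0, 0.0]
ft_force: [0.1, -1.4, 0.0]
width: 0.04
grip_force: 0.0
(array([  0.8,  -1.3, 200. ]), np.float64(-0.1))
```

View pics/s1.png

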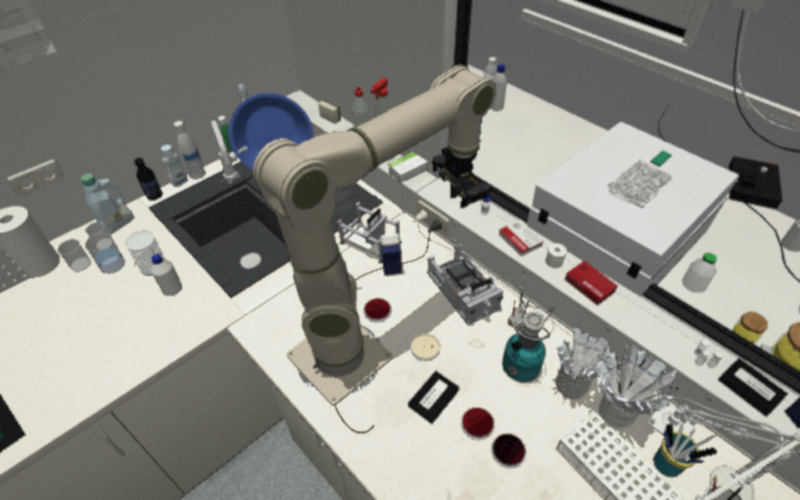

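The scene view now shows the press clear of the arm at (465,285) and the rack at (368,228). I'll check the fitted frames by projecting their points onto a close crop.

```bash
python3 - <<'E'
from h import *
c=cam("scene")
s=6; u0,v0,u1,v1=262,155,412,260
im=cv2.resize(c["im"][v0:v1,u0:u1,::-1],None,fx=5,fy=5,interpolation=cv2.INTER_CUBIC)
def dot(fr,x,y,z,col):
    p=(proj(c,[*W(fr,x,y),z/1000])-[u0,v0]+.5)*5; cv2.circle(im,tuple(int(k) for k in p),2,col,-1)
for x in(-52,52): dot(PRESS,x,117,85,(0,0,255))
for x in(-65,65):
    for y in(-120,-104,-71,-55): dot(PRESS,x,y,92,(0,255,255))
for x in(-28,0,28): dot(PRESS,x,58,73,(0,255,0))
for x in(-25,0,25): dot(PRESS,x,-87.5,135,(255,0,255))
for x in(-52,52):
    for y in(-81,81): dot(RACK,x,y,108,(0,0,255))
    dot(RACK,x,0,96,(0,255,0))
cv2.imwrite("pics/s2.png",im)
E
```

```text
(no output)
```

View pics/s2.png

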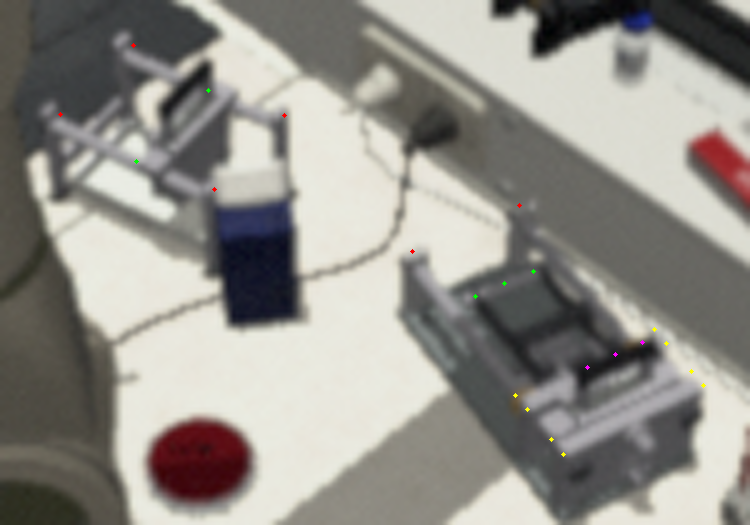

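The frames agree with the scene view to a few mm on the press: tail post (412,252), head edge (563,454) to (702,385), handle middle (615,355) and bar (504,283). The rack's far end is off by about 10 crop px, so I'll recheck it before placing. Now I'll descend on the bar.

```bash
python3 -m crank '[[[1,-1,50,0,-0.08],[1,-1,100,0,-0.08],[1,-1,150,0,-0.08],[1,-1,200,0,-0.08],[1,-1,230,0,-0.08],[1,-1,250,0,-0.08],[1,-1,270,0,-0.08],[1,-1,285,0,-0.08],[1,-1,296,0,-0.08],[1,-1,296,0,-0.08]]]' 20
python3 - <<'E'
from h import *
c=cam("scene"); save(c,"s3.png",(330,170,430,245),7)
E
```

```text
time: 3.3
ee_pos: [0.4596, -0.0284, 0.0534]
eef_rot: [0.993, -0.12, -0.001, 0.0]
ft_force: [-1.1, -0.9, 0.2]
width: 0.0401
grip_force: 0.0
```

View pics/s3.png

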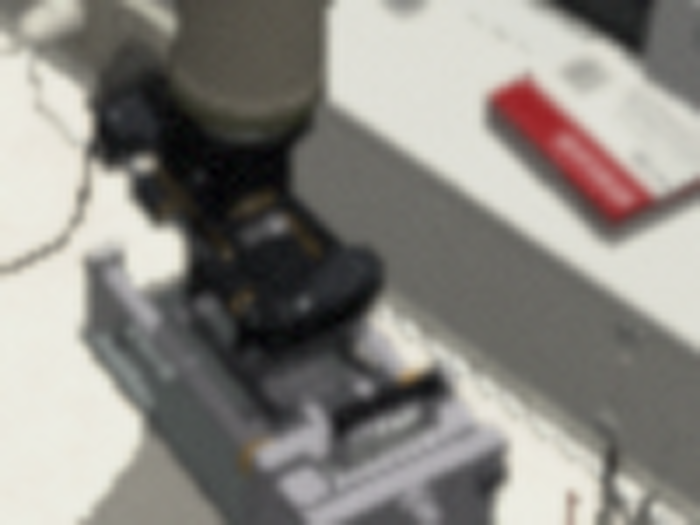

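The gripper body is over the bar area around (280,270) and no contact force shows. Closing should confirm the bar by a 12 mm width.

```bash
python3 -m crank '[[[0,0,0,0,-1],[0,0,0,0,-1],[0,0,0,0,-1],[0,0,0,0,-1],[0,0,0,0,-1],[0,0,0,0,-1]]]' 25
```

```text
time: 3.95
ee_pos: [0.4608, -0.0279, 0.0547]
eef_rot: [0.993, -0.12, 0.0, 0.0]
ft_force: [-0.2, -1.1, 2.1]
width: 0.011
grip_force: 25.0
```

```bash
python3 -m crank '[[[0,0,-5,0,-1],[0,0,-10,0,-1],[0,0.5,-15,0,-1],[0,1,-20,0,-1],[0,2,-25,0,-1],[0,3,-30,0,-1],[0,4,-33,0,-1],[0,4,-33,0,-1],[0,4,-33,0,-1]]]' 25
```

```text
time: 4.85
ee_pos: [0.4596, -0.0317, 0.0875]
eef_rot: [0.993, -0.12, 0.0, 0.0]
ft_force: [1.6, -1.9, -6.1]
width: 0.0112
grip_force: 25.0
```

Downward 6 N matches the pawl spring at about 0.33 rad. Slide 50 mm.

```bash
python3 -m crank '[[[0,-4,0,0,-1],[0,-9,0,0,-1],[0,-15,0,0,-1],[0,-21,0,0,-1],[0,-27,0,0,-1],[0,-33,0,0,-1],[0,-39,0,0,-1],[0,-45,0,0,-1],[0,-50,0,0,-1],[0,-50,0,0,-1],[0,-50,0,0,-1],[0,-50,0,0,-1]]]' 25
python3 - <<'E'
from h import *
c=cam("top"); save(c,"t4.png",(300,140,420,230),6)
E
```

```text
time: 6.05
ee_pos: [0.472, 0.0178, 0.0878]
eef_rot: [0.993, -0.119, 0.001, -0.001]
ft_force: [5.5, 1.7, -5.7]
width: 0.0109
grip_force: 25.0
```

View pics/t4.png

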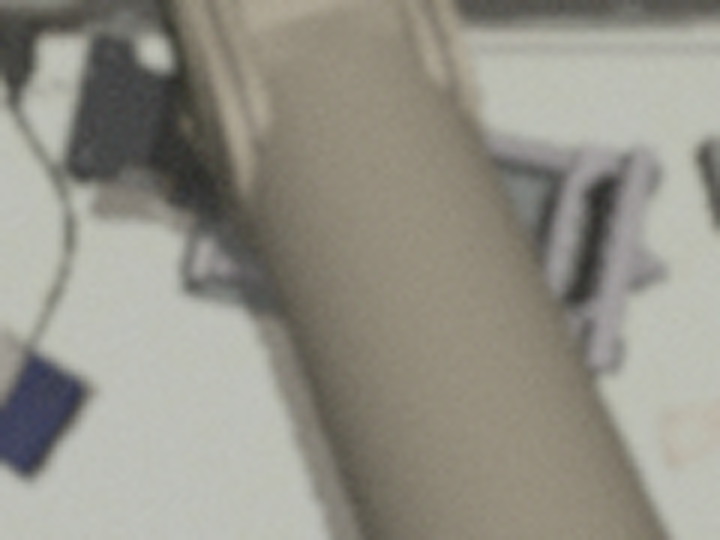

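The pack's back is now exposed in the top view: green base is visible at (520,190), and the plate is hidden under the arm. I'll lower the pawl partway, release it, rise and look.

```bash
python3 -m crank '[[[0,0,6,0,-1],[0,-1,12,0,-1],[0,-2,18,0,-1],[0,-3,22,0,-1],[0,-3,22,0,-1],[0,-3,22,0,-0.1],[0,-3,22,0,-0.1],[0,-3,22,0,-0.1],[0,-3,22,0,-0.1],[0,-3,10,0,-0.1],[0,-3,-20,0,-0.1],[0,-3,-60,0,-0.1],[0,-3,-110,0,-0.1],[0,-3,-160,0,-0.1],[0,-3,-210,0,-0.1],[0,-3,-210,0,-0.1]]]' 25
python3 - <<'E'
from h import *
c=cam("scene"); 
print(row([*W(PRESS,0,-87.5),.30],76.24))
s=6; u0,v0,u1,v1=262,155,412,260
im=cv2.resize(c["im"][v0:v1,u0:u1,::-1],None,fx=5,fy=5,interpolation=cv2.INTER_CUBIC)
def dot(fr,x,y,z,col):
    p=(proj(c,[*W(fr,x,y),z/1000])-[u0,v0]+.5)*5; cv2.circle(im,tuple(int(k) for k in p),2,col,-1)
for x in(-65,65):
    for y in(-21,-5): dot(PRESS,x,y,92,(0,255,255))
for x in(-25,25):
  for y in (-93.5,-81.5): dot(PRESS,x,y,135,(255,0,255))
cv2.imwrite("pics/s5.png",im)
E
```

```text
time: 7.7
ee_pos: [0.4745, 0.0207, 0.305]
eef_rot: [0.993, -0.119, 0.005, -0.0]
ft_force: [-0.4, -0.4, 0.2]
width: 0.0394
grip_force: 0.0
(array([ -1.8, 196.4,   1.4]), np.float64(0.0))
```

View pics/s5.png

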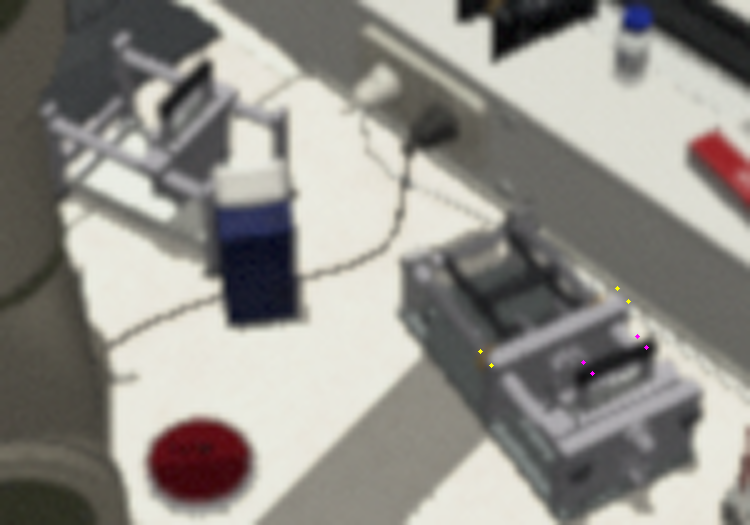

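The plate is about 50 mm back: its top edge runs from (497,360) to (625,300), close to the predicted open position. The handle is at (577,380) to (653,348), about 3 mm towards the head from my estimate. Go to the handle.

```bash
python3 -m crank '[[[-1,50,0,0,-0.1],[-1,100,0,0,-0.1],[-1,150,0,0,-0.1],[-1,198,0,0,-0.1],[-1,198,0,0,-0.1],[-1,198,50,0,-0.1],[-1,198,100,0,-0.1],[-1,198,140,0,-0.1],[-1,198,165,0,-0.1],[-1,198,185,0,-0.1],[-1,198,196,0,-0.1],[-1,198,196,0,-0.1]]]' 5
python3 -m crank '[[[0,0,0,0,-1],[0,0,0,0,-1],[0,0,0,0,-1],[0,0,0,0,-1],[0,0,0,0,-1],[0,0,0,0,-1]]]' 5
python3 - <<'E'
from h import *
f=r.read_state()["ft_force"]; s=r.read_state(); print(R.from_quat(s["eef_rot"]).as_matrix().T@f)
E
```

```text
time: 8.95
ee_pos: [0.4232, -0.1715, 0.1003]
eef_rot: [0.993, -0.119, -0.001, -0.001]
ft_force: [-0.6, 0.9, 0.9]
width: 0.0391
grip_force: 0.0
time: 9.55
ee_pos: [0.4248, -0.1719, 0.1021]
eef_rot: [0.993, -0.119, 0.001, -0.0]
ft_force: [0.7, 3.5, 6.3]
width: 0.0121
grip_force: 5.1
[-0.18701055 -3.58087162 -6.28637908]
```

```bash
python3 -m crank '[[[0,0,0,0,-0.3],[0,0,0,0,-0.3],[0,-1,-4,0,-0.3],[0,-1,-7,0,-0.3],[0,-1,-7,0,-0.3]]]' 5
python3 -m crank '[[[0,0,0,0,-1],[0,0,0,0,-1],[0,0,0,0,-1],[0,0,0,0,-1],[0,0,0,0,-1],[0,0,0,0,-1]]]' 40
```

```text
time: 10.05
ee_pos: [0.4247, -0.1715, 0.109]
eef_rot: [0.993, -0.12, 0.0, 0.0]
ft_force: [-0.9, 0.3, -0.3]
width: 0.0299
grip_force: 0.0
time: 10.65
ee_pos: [0.4245, -0.1711, 0.1084]
eef_rot: [0.993, -0.12, -0.0, -0.0]
ft_force: [1.0, 1.6, -2.0]
width: 0.0115
grip_force: 39.6
```

```bash
python3 -m crank '[[[0,0,-6,0,-1],[0,0,-14,0,-1],[0,0,-24,0,-1],[0,0,-36,0,-1],[0,0,-50,0,-1],[0,0,-65,0,-1],[0,0,-80,0,-1],[0,0,-100,0,-1],[0,0,-120,0,-1],[0,0,-140,0,-1],[0,0,-160,0,-1],[0,0,-180,0,-1],[0,0,-190,0,-1],[0,0,-190,0,-1],[0,0,-190,0,-1],[0,0,-190,0,-1]]]' 40
python3 - <<'E'
from h import *
# refine rack in scene+top views: light rails hard; just show both crops with dots
c=cam("top"); d=cam("scene")
u0,v0,u1,v1=220,165,320,235
A=cv2.resize(c["im"][v0:v1,u0:u1,::-1],None,fx=7,fy=7,interpolation=cv2.INTER_CUBIC)
cv2.imwrite("pics/t6.png",A)
p=[*W(RACK,0,40),.30]; print(row(p,102.89))
E
```

```text
time: 12.25
ee_pos: [0.424, -0.1712, 0.2975]
eef_rot: [0.993, -0.12, -0.001, -0.0]
ft_force: [0.0, -0.3, -5.5]
width: 0.0116
grip_force: 39.6
(array([-175.9, -462.3,   -1.9]), np.float64(-26.6))
```

View pics/t6.png

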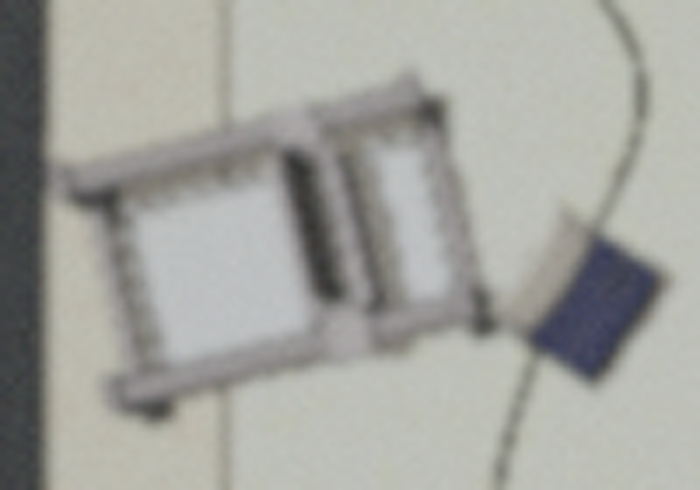

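The pack is lifted (5.5 N of weight). In the crop the rack's upper rail centre runs from (70,182) to (415,92) and the lower from (118,388) to (478,305). The old pack spans roughly (285–375).

```bash
python3 - <<'E'
from h import *
c=cam("top")
g=cv2.cvtColor(np.ascontiguousarray(c["im"]),cv2.COLOR_RGB2HSV)
P=lambda u,v,z=.094: onz(c,u/7+220-.43,v/7+165-.43,z)[:2]
a,b,d,e=P(70,182),P(415,92),P(118,388),P(478,305)
ang=lambda p,q: np.degrees(np.arctan2(*(p-q)[::-1]))-90
th=(ang(a,b)+ang(d,e))/2; print(ang(a,b),ang(d,e),np.linalg.norm(a-b),np.linalg.norm(d-e))
t=np.radians(th); X=np.array([np.cos(t),np.sin(t)]); Y=np.array([-np.sin(t),np.cos(t)])
m=lambda p:((p)@X,(p)@Y); print([m(p) for p in(a,b,d,e)])
xc=((a+b)/2@X+(d+e)/2@X)/2; yc=((a+b)/2@Y+(d+e)/2@Y)/2
o=xc*X+yc*Y; print("rack",th,o,"sep",(a+b)/2@X-(d+e)/2@X)
print("old handle y",(P(318,225,.15)-o)@Y, (P(300,225,.15)-o)@Y)
E
```

```text
13.78364748348001 11.97176617228078 0.16874240711345306 0.17360876727190094
[(np.float64(0.48147124125476365), np.float64(0.2841144839452927)), (np.float64(0.48413922550228167), np.float64(0.11539316988421348)), (np.float64(0.3807320690553894), np.float64(0.28365805023076146)), (np.float64(0.3779871428436811), np.float64(0.11007098431350672))]
rack 12.877706827880395 [0.3760425  0.28939699] sep 0.10344562742898739
old handle y -0.02982483508968404 -0.021939423056809303
```

```bash
python3 - <<'E'
from h import *
c=cam("scene")
t=np.radians(12.88); X=np.array([np.cos(t),np.sin(t)]); Y=np.array([-np.sin(t),np.cos(t)])
for u,v in((122,42),(265,112),(50,112),(195,187)):
    p=onz(c,u/5+262-.4,v/5+155-.4,.094)[:2]; print(p@X,p@Y)
# shift between views on known thing: press head/pack handle unaffected
o=W(RACK,0,0); print(o@X,o@Y)
for xr in (.4252,.4281,.4311):
    o=xr*X+.195*Y; print(xr,[((proj(c,[*(o+s*X+k*Y),.094])-[262,155])*5+2).round() for s in(.052,-.052) for k in(.08,-.05)])
E
```

```text
0.48725453106969413 0.2925852773536594
0.4830467653145149 0.1341511129514629
0.3812189344269404 0.29053992064295187
0.3767101255097809 0.132145821151075
0.4251997801721762 0.19066612032957778
0.4252 [array([131.,  56.]), array([251., 111.]), array([ 58., 124.]), array([180., 183.])]
0.4281 [array([133.,  54.]), array([253., 109.]), array([ 60., 122.]), array([182., 181.])]
0.4311 [array([135.,  52.]), array([255., 107.]), array([ 63., 120.]), array([184., 179.])]
```

```bash
cat >> h.py <<'E'
_t=np.radians(13.2);_X=np.array([np.cos(_t),np.sin(_t)]);_Y=np.array([-np.sin(_t),np.cos(_t)])
_t2=np.radians(12.88)
_o=.4315*np.array([np.cos(_t2),np.sin(_t2)])+.200*np.array([-np.sin(_t2),np.cos(_t2)])
RACK=(_t,_o)
E
python3 - <<'E'
from h import *
print(RACK,row([*W(RACK,0,36),.30],103.2))
E
```

```text
(np.float64(0.2303834612632515), array([0.37606109, 0.29115341])) (array([-172.9, -469.8,   -1.7]), np.float64(-26.9))
```

```bash
python3 -m crank '[[[-7,-19,0,-1,-1],[-20,-55,0,-3,-1],[-35,-95,0,-5,-1],[-50,-135,0,-8,-1],[-64,-175,0,-10,-1],[-79,-215,0,-12,-1],[-94,-255,0,-15,-1],[-109,-295,0,-17,-1],[-123,-335,0,-19,-1],[-138,-375,0,-22,-1],[-151,-410,0,-24,-1],[-162,-440,0,-26,-1],[-170,-461,0,-27,-1],[-173,-470,0,-27,-1],[-173,-470,0,-27,-1],[-173,-470,0,-27,-1],[-173,-470,0,-27,-1],[-173,-470,0,-27,-1]]]' 40
python3 - <<'E'
from h import *
print(row([*W(RACK,0,36),.18],103.2))
s=r.read_state(); print(s["ee_pos"],s["ft_force"])
d=cam("scene"); c=cam("top")
A=cv2.resize(d["im"][110:230,240:370,::-1],None,fx=4,fy=4,interpolation=cv2.INTER_CUBIC)
B=cv2.resize(c["im"][150:250,210:310,::-1],None,fx=2.7,fy=2.7,interpolation=cv2.INTER_CUBIC)
B=cv2.copyMakeBorder(B,0,A.shape[0]-B.shape[0],0,0,cv2.BORDER_CONSTANT)
cv2.imwrite("pics/b7.png",np.hstack([A,B]))
E
```

```text
time: 14.25
ee_pos: [0.3683, 0.3255, 0.2986]
eef_rot: [0.993, 0.115, 0.0, 0.0]
ft_force: [1.0, -0.1, -4.6]
width: 0.0118
grip_force: 39.6
(array([ -0.4,  -0.9, 118.6]), np.float64(-0.0))
[0.36834116 0.32553775 0.29855962] [ 1.02712452 -0.05711372 -4.64303011]
```

View pics/b7.png

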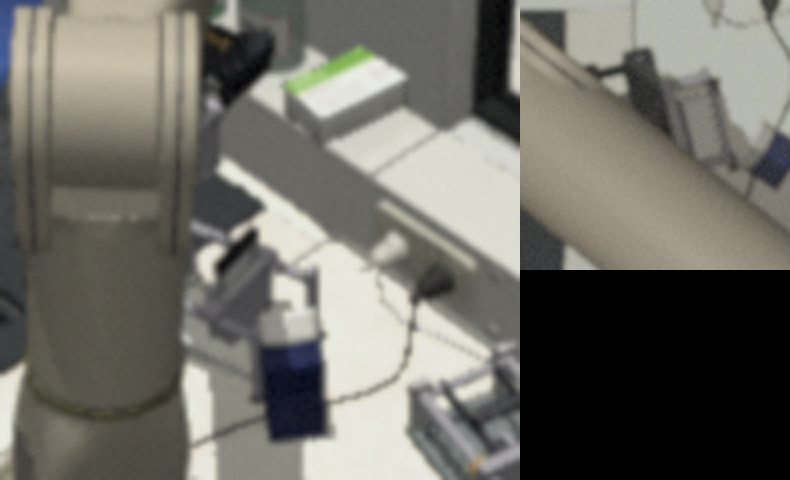

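Both views are blocked by the arm here. Both cameras agree on the rack frame to a few mm, so I'll lower by force feedback.

```bash
python3 -m crank '[[[0,-1,15,0,-1],[0,-1,40,0,-1],[0,-1,65,0,-1],[0,-1,90,0,-1],[0,-1,110,0,-1],[0,-1,125,0,-1],[0,-1,135,0,-1],[0,-1,140,0,-1],[0,-1,140,0,-1],[0,-1,140,0,-1]]]' 40
python3 -m crank '[[[0,0,4,0,-1],[0,0,8,0,-1],[0,0,12,0,-1],[0,0,15,0,-1],[0,0,18,0,-1],[0,0,21,0,-1],[0,0,23,0,-1],[0,0,23,0,-1],[0,0,23,0,-1]]]' 40
```

```text
time: 15.35
ee_pos: [0.3681, 0.3276, 0.1591]
eef_rot: [0.993, 0.115, 0.0, -0.0]
ft_force: [0.8, -0.6, -4.6]
width: 0.0117
grip_force: 39.6
time: 16.25
ee_pos: [0.3678, 0.3273, 0.1356]
eef_rot: [0.993, 0.115, 0.0, 0.0]
ft_force: [-0.1, 0.3, -4.5]
width: 0.0112
grip_force: 39.6
```

```bash
python3 -m crank '[[[0,0,1,0,-1],[0,0,2,0,-1],[0,0,3,0,-1],[0,0,4,0,-1],[0,0,5,0,-1],[0,0,5,0,-1],[0,0,5,0,-1]]]' 40
python3 -m crank '[[[0,0,1,0,-1],[0,0,2,0,-1],[0,0,2,0,-1],[0,0,2,0,-1]]]' 40
```

```text
time: 16.95
ee_pos: [0.3678, 0.3273, 0.1306]
eef_rot: [0.993, 0.115, 0.0, 0.0]
ft_force: [-0.4, -0.4, -3.6]
width: 0.0115
grip_force: 39.6
time: 17.35
ee_pos: [0.3677, 0.3284, 0.13]
eef_rot: [0.993, 0.116, 0.0, -0.0]
ft_force: [-6.0, -3.2, 16.3]
width: 0.0116
grip_force: 39.8
```

Contact came at exactly the predicted height. I'll relax 1 mm, open slightly and rise.

```bash
python3 -m crank '[[[0,0,-1,0,-1],[0,0,-1,0,-1]]]' 10
python3 -m crank '[[[0,0,0,0,-0.7],[0,0,0,0,-0.5],[0,0,0,0,-0.4],[0,0,0,0,-0.4],[0,0,0,0,-0.4],[0,0,-10,0,-0.4],[0,0,-30,0,-0.4],[0,0,-60,0,-0.4],[0,0,-100,0,-0.4],[0,0,-140,0,-0.4],[0,0,-190,0,-0.4],[0,0,-230,0,-0.4],[0,0,-230,0,-0.4]]]' 10
python3 - <<'E'
from h import *
print(row([.42,-.08,.36],90))
E
```

```text
time: 17.55
ee_pos: [0.3679, 0.328, 0.1301]
eef_rot: [0.993, 0.116, 0.0, -0.0]
ft_force: [-3.5, 0.7, 5.7]
width: 0.012
grip_force: 10.0
time: 18.85
ee_pos: [0.3685, 0.329, 0.365]
eef_rot: [0.993, 0.116, 0.003, -0.002]
ft_force: [-0.1, 0.3, -1.4]
width: 0.0264
grip_force: 0.0
(array([-43.9, 409.9,   3.7]), np.float64(13.3))
```

```bash
python3 -m crank '[[[-44,410,0,0,-0.4],[-44,410,0,0,-0.4],[-44,410,0,0,-0.4],[-44,410,0,0,-0.4],[-44,410,0,0,-0.4],[-44,410,0,0,-0.4],[-44,410,0,0,-0.4],[-44,410,0,0,-0.4],[-44,410,0,0,-0.4],[-44,410,0,0,-0.4],[-44,410,0,0,-0.4],[-44,410,0,0,-0.4]]]' 10
python3 - <<'E'
from h import *
d=cam("scene"); c=cam("top")
A=cv2.resize(d["im"][145:245,260:360,::-1],None,fx=4,fy=4,interpolation=cv2.INTER_CUBIC)
B=cv2.resize(c["im"][160:240,220:320,::-1],None,fx=4,fy=4,interpolation=cv2.INTER_CUBIC)
B=cv2.copyMakeBorder(B,0,A.shape[0]-B.shape[0],0,0,cv2.BORDER_CONSTANT)
cv2.imwrite("pics/b8.png",np.hstack([A,B]))
E
```

```text
time: 20.05
ee_pos: [0.4191, -0.0801, 0.3599]
eef_rot: [0.993, 0.117, 0.0, 0.0]
ft_force: [-0.5, 0.5, 0.7]
width: 0.026
grip_force: 0.0
```

View pics/b8.png

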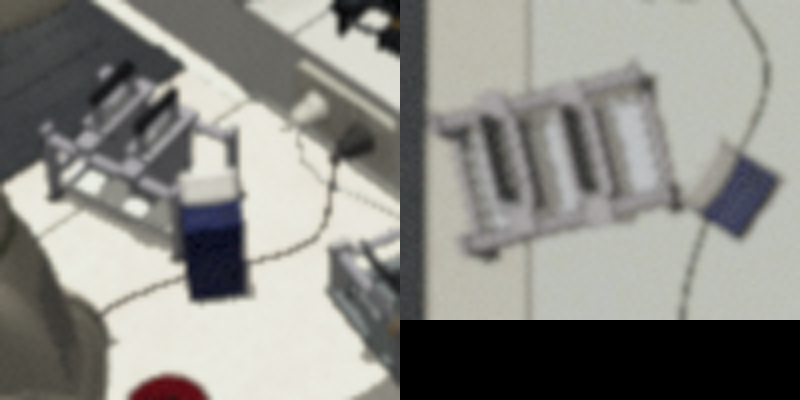

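Both packs hang parallel on the rails: the new handle is at (500,159) and the old at (580,148) in the right half. A quick check of the new pack's x centring follows.

```bash
python3 - <<'E'
from h import *
a,o=RACK; X=np.array([np.cos(a),np.sin(a)]); Y=np.array([-np.sin(a),np.cos(a)])
for n,(u0,v0,u1,v1) in(("top",(225,170,285,225)),("scene",(275,155,310,185))):
    c=cam(n); im=c["im"][v0:v1,u0:u1]
    m=(im.max(2)<85).astype(np.uint8)
    k,l,st,ce=cv2.connectedComponentsWithStats(m)
    for i in range(1,k):
        if st[i,4]<25: continue
        p=onz(c,ce[i][0]+u0,ce[i][1]+v0,.15)[:2]-o; ys,xs=np.nonzero(l==i)
        _,_,ang=cv2.minAreaRect(np.float32(np.c_[xs,ys]))
        print(n,st[i],ce[i],"x,y mm",p@X*1000,p@Y*1000,ang)
E
```

```text
top [36 17  8 20 62] [39.09677419 26.4516129 ] x,y mm -4.373472492420778 -28.932710613443305 76.75948333740234
top [16 19  8 21 64] [19.046875 29.09375 ] x,y mm 3.043130185953392 34.356980183310874 75.96376037597656
scene [  0   0  30  25 397] [10.26952141  8.43073048] x,y mm 5.164395452670421 52.61483387665944 90.0
scene [  9  13  20  17 108] [18.84259259 21.01851852] x,y mm -37.67191918538792 -24.05288214272733 52.4314079284668
scene [25 22  7  8 30] [29.1 26.7] x,y mm -42.00819962374796 -79.27444466097505 90.0
```

```bash
python3 -c "
from bench import r
print(r.close_job())"
```

```text
the job is handed in; nothing more can be done
None
```

The job is handed in: pack hung on the drain rack about 3 mm off centre by camera and parallel to the old pack, press open about 50 mm; the carton and old pack looked undisturbed, the burner was not rechecked, and no verdict came back.

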